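# Find the socket that fits the flask clamp's nut and slacken it

### The arm

A 6-joint arm with a two-finger parallel gripper is mounted at the origin on a cart in front of the work surface, level with it; the furniture and walls round the work are solid. World frame = base frame: x ahead of the robot, y to its left, z up, the work surface at z = 0. Lengths are in m, angles in rad, forces in N, time in s.
With the tool pointing down it reaches from about 0.225 to 0.875 m from the base axis. Payload 3.4 kg.
Tool frame: the origin (TCP) lies at the very end of the fingers, on their centre line; the grasp point (between the pads) lies 19 mm behind it; z points along the fingers, y is the line along which they close (so a half turn about z gives the same grasp; the last joint's range is limited). The gripper opens to 85 mm and grips with 20 to 120 N. Pads are 22 mm wide; open, the fingers measure 114 mm over their backs; the gripper's body (76 mm by 85 mm) begins 54 mm behind the grasp point. The pads swing forward as they close: fully open they stand 13 mm farther back than shut.
Start: joints at [-1.356, 0.276, 1.505, -0, 1.361, -0.121], TCP at [0.189, -0.543, 0.231] pointing down, gripper open.
Joint ranges: [-2.89, 2.89], [-0.75, 2.08], [0.22, 2.7], [-1.18, 4.32], [0.11, 2.71], [-2.7, 2.7]. Speed limits (rad/s): [2.57, 2.57, 3.14, 3.14, 3.14, 3.14].

### API

Orientations are given as a unit quaternion [w, x, y, z].
In Python, from rig import get_state, optics, sign_off gives the robot as it stands.
- The arm moves only by the tool send_rows, never from a script. Its argument "increments" is a list of rows, each an object with "gripper": the gripper's target within -1 to 1 (shut at 1, half-way at 0, fully open at -1); "linear": the shift along the world's x, y, z in m, a list of three; "delta_rot": the turn, a rotation vector about the world's x, y, z in rad, a list of three. In form: [{"gripper": gripper, "linear": [dx, dy, dz], "delta_rot": [rx, ry, rz]}, ...]. A call has 1 to 8 rows; each row is the pose to reach, as a shift and turn from the pose commanded when the call began; what a row does not reach only later rows make up. A row lasts 1/10 s, in which the tool goes at most 50 mm and 8.59 degrees, less where a joint would pass 70% of its speed; a pose out of reach is approached as far as the arm can. A call with a gripper value outside its range is refused whole. The fingers move at their own pace and stop on an object; "newtons" is the grip in N (left out, the last holds). Time passes only in rows, so rows that repeat a pose let the fingers close. It gives the time, the measured TCP pose, the force, the opening and the grip force at its end, in the units of the state.
- get_state(): the state, without advancing time (a new reading comes with each control period).
- optics.get_image(name): name is "scene" or "top"; returns a dict with "pixels" (384x512x3 uint8, blue, green, red), "K" (3x3 intrinsics, pixels), "rvec" (rotation vector, rad) and "tvec" (3), from world to camera coordinates, as OpenCV has them. Camera axes: x right, y down, z forward; pixel columns grow to the right and rows downward; lengths in m; the calibration is good to about 2 mm. A picture is of the moment at which its call begins. There is no depth.
- sign_off(): hands the job in; it is judged then, once.
The state is a dict: "clock": time; "qpos": joint angles; "qd": joint speeds; "effort": joint torques, N m; "position": TCP position; "ee_rot": TCP orientation; "contact_force": force on the tool from outside, world axes, zero at the start; "moment": the same for the moment, N m; "width": finger opening in m; "gripper_force": force on a finger pad.
Only numpy, scipy, OpenCV 4.12 (cv2) and the standard library are available. Lean on these libraries where they do the work, as an engineer would, in place of code of your own. Each camera call takes 0.05 s, during which the arm holds its last target. There are 200 camera calls.

### The job

The denture flask is to be released: find which of the three sockets in the holder fits the hex nut on top of the flask clamp. Pull a socket straight up out of its snap-in bore and try it on the nut; if it will not go fully down, stand it upright on the worktop (or back in the holder) and try another. With the right one fully home on the nut, turn the nut about an eighth of a turn anticlockwise (seen from above) to slacken it, and finish still gripping that socket seated on the nut; leave the other things on the bench alone.

Things in the scene. Friction and masses are not known exactly. Their poses are not given: they have to be found in the camera images.
- socket_a: steel socket with a six-sided drive adapter fixed on top, 58 mm tall, 0.11 kg, mouth down in a bore. Origin: centre of the mouth rim underneath; z up. From the rim: mouth section 27 mm diameter to 17 mm; 45-degree shoulder to 19.5; neck 22 mm diameter to 26; solid adapter 26 to 58 mm, a hexagon 22 mm across flats (24 over corners), to be gripped there. Adapter flat normals: +x and every 60 degrees
- socket_b: second socket: outside, origin and axes exactly as socket_a, but another mouth size. In all three the hex mouth is a cavity 17 mm deep, open below, with a lead-in chamfer, its flats parallel to those of the adapter above. Of the three mouths one goes over the nut and two are too small by 2 mm or more (they stop on top of the nut); nothing outside tells which
- socket_c: third socket: outside, origin and axes exactly as socket_a, but another mouth size; which socket stands in which bore changes from start to start
- nut_seat (a point): centre of the upper face of the nut's 32 mm flange, on its axis, 104 mm above the worktop: a seated socket has its rim here. The steel nut rises 15 mm above this point: hexagon 17 mm across flats (the fitting mouth has 18) for 12.5 mm, then tapered to 15 mm over corners at the top. z up; flat normals lie along +x and every 60 degrees; the frame turns with the nut
- clamp: fixed screw clamp holding a brass denture flask (about 85 mm across), the nut at its top centre. Origin: centre of its underside; z up. Base 56 x 150 mm along x, y; two columns at y = -60 and +60 mm carry a bridge bar 36 x 146 mm whose top is 96 mm above the worktop, column caps to 104 mm. The worktop between it and the robot is clear
- nut (a joint): turn of the nut, rad: 0 tight at the start, grows anticlockwise seen from above; it cannot be tightened further, resists with about 0.22 N m, stays where it is left. The fitting socket has play on it: the first 0.1 to 0.2 rad of turning only takes up slack
- holder: aluminium block 200 x 50 x 30 mm, screwed down. Origin: centre of its underside; x along the row. Three bores 28 mm diameter, 24 mm deep (floor at 6 mm), at x = -66, 0, +66 mm, one socket in each, its adapter standing clear from 2 to 34 mm above the block. Two spring balls in each bore snap over the socket's shoulder: a straight upward pull of some 10 to 15 N over 4 mm frees it
- cast_b: white plaster dental cast 56 x 58 x 32 mm, bystander; origin under its centre
- dappen_0: small white dish, 35 mm diameter, 24 mm tall, bystander; origin under its centre
- bottle_1: small white bottle, 39 mm diameter, 82 mm tall, bystander; origin under its centre
- flask_key: flat steel key, 67 x 96 x 8 mm, lying on the worktop, bystander; origin under its centre

How it is judged:
On the way, in this order (a step that is already met when the one before it is completed fails the run):
1. a socket has been pulled up out of the holder in the gripper (((z of socket_a in the frame of holder above 0.04 m and contact force between the fingers and socket_a above 1 N) or (z of socket_b in the frame of holder above 0.04 m and contact force between the fingers and socket_b above 1 N) or (z of socket_c in the frame of holder above 0.04 m and contact force between the fingers and socket_c above 1 N))), for 0.1 s.
2. a socket is held fully home on the nut, the nut not yet turned (((z of socket_a in the frame of nut_seat between -0.003 and 0.003 m and horizontal distance between socket_a and nut_seat below 0.003 m and angle between socket_a's own z axis and vertical below 0.08 rad and contact force between the fingers and socket_a above 2 N) or (z of socket_b in the frame of nut_seat between -0.003 and 0.003 m and horizontal distance between socket_b and nut_seat below 0.003 m and angle between socket_b's own z axis and vertical below 0.08 rad and contact force between the fingers and socket_b above 2 N) or (z of socket_c in the frame of nut_seat between -0.003 and 0.003 m and horizontal distance between socket_c and nut_seat below 0.003 m and angle between socket_c's own z axis and vertical below 0.08 rad and contact force between the fingers and socket_c above 2 N)) and value of joint nut below 0.3 rad), for 0.1 s.
At the end, for the whole second after the job is handed in: One socket is home on the nut (rim within 3 mm of the flange and of the axis, tilt under 0.08 rad), gripped with over 2 N; the nut is turned 0.45 to 1.3 rad anticlockwise; the other two stand upright (0.12 rad) and still on worktop or in holder, untouched by the fingers (((z of socket_a in the frame of nut_seat between -0.003 and 0.003 m and horizontal distance between socket_a and nut_seat below 0.003 m and angle between socket_a's own z axis and vertical below 0.08 rad and contact force between the fingers and socket_a above 2 N and height (world z) of socket_b between -0.004 and 0.03 m and angle between each of socket_b, socket_c's own z axis and vertical below 0.12 rad and linear speed of each of socket_b, socket_c below 0.02 m/s and contact force between the fingers and socket_b below 0.3 N and height (world z) of socket_c between -0.004 and 0.03 m and contact force between the fingers and socket_c below 0.3 N) or (z of socket_b in the frame of nut_seat between -0.003 and 0.003 m and horizontal distance between socket_b and nut_seat below 0.003 m and angle between socket_b's own z axis and vertical below 0.08 rad and contact force between the fingers and socket_b above 2 N and height (world z) of socket_a between -0.004 and 0.03 m and angle between each of socket_a, socket_c's own z axis and vertical below 0.12 rad and linear speed of each of socket_a, socket_c below 0.02 m/s and contact force between the fingers and socket_a below 0.3 N and height (world z) of socket_c between -0.004 and 0.03 m and contact force between the fingers and socket_c below 0.3 N) or (z of socket_c in the frame of nut_seat between -0.003 and 0.003 m and horizontal distance between socket_c and nut_seat below 0.003 m and angle between socket_c's own z axis and vertical below 0.08 rad and contact force between the fingers and socket_c above 2 N and height (world z) of socket_a between -0.004 and 0.03 m and angle between each of socket_a, socket_b's own z axis and vertical below 0.12 rad and linear speed of each of socket_a, socket_b below 0.02 m/s and contact force between the fingers and socket_a below 0.3 N and height (world z) of socket_b between -0.004 and 0.03 m and contact force between the fingers and socket_b below 0.3 N)) and value of joint nut between 0.45 and 1.3 rad); the arm keeps its last pose, push and grip.
It fails at once if a bystander on the bench is moved more than 30 mm (distance of any of cast_b, dappen_0, bottle_1, flask_key from where it was at the start of the episode above 0.03 m).
It fails at once if a socket falls off the worktop or tips over (height (world z) of any of socket_a, socket_b, socket_c below -0.03 m or angle between any of socket_a, socket_b, socket_c's own z axis and vertical above 1 rad).
It also fails if it takes over 72 s, if anything falls off the work surface, if the arm or the gripper's body presses on something with over 40 N, if the wrist force passes 120 N, or if a joint passes its speed limit or range.

## Working session

There is one attempt and no reset: what is moved stays moved. The work goes in short steps, Python scripts to look and compute and a tool call to move; the robot and the scene stay as the last step left them, time stands still between calls to the robot, and variables do not carry over. Pictures are saved under pics/ and viewed, at most 10 in all, crops included, and the job is handed in when it is done.

Besides the shell and the picture viewer there is one more tool, called after "Call:" as name(argument=value, ...) on one line, values as JSON. send_rows: Moves the arm, as the interface text tells. Its arguments: {"type":"object","properties":{"increments":{"type":"array"},"newtons":{"type":"number"}},"required":["increments"]}

```bash
mkdir -p pics; python3 - <<'E'
from rig import get_state, optics
import cv2,numpy as np,pickle
s=get_state();print({k:np.round(v,3).tolist() for k,v in s.items()})
for n in("scene","top"):
    d=optics.get_image(n);pickle.dump(d,open(f"{n}0.pkl","wb"))
    cv2.imwrite(f"pics/{n}0.png",cv2.resize(d["pixels"],(800,600),interpolation=cv2.INTER_CUBIC))
    R=cv2.Rodrigues(d["rvec"])[0];print(n,d["K"].round(1).tolist(),(-R.T@d["tvec"].ravel()).round(3),R.round(2).tolist())
E
```

```text
{'clock': 0.0, 'qpos': [-1.356, 0.277, 1.506, -0.0, 1.361, -0.121], 'qd': [-0.001, 0.0, 0.0, 0.001, 0.002, 0.0], 'effort': [-0.0, -41.677, -24.58, -0.0, 0.011, 0.0], 'position': [0.189, -0.542, 0.23], 'ee_rot': [-0.001, 0.986, 0.167, -0.0], 'contact_force': [0.361, -0.001, -0.259], 'moment': [-0.026, 0.022, -0.007], 'gripper_force': 0.0, 'width': 0.085}
scene [[401.6, 0.0, 255.7], [0.0, 401.6, 188.4], [0.0, 0.0, 1.0]] [0.263 0.611 0.616] [[-0.89, -0.46, 0.01], [-0.26, 0.48, -0.84], [0.38, -0.75, -0.54]]
top [[412.0, 0.0, 248.8], [0.0, 412.0, 193.1], [0.0, 0.0, 1.0]] [ 0.405 -0.112  1.074] [[0.11, -0.99, 0.0], [-0.97, -0.11, -0.21], [0.2, 0.02, -0.98]]
```

View pics/scene0.png

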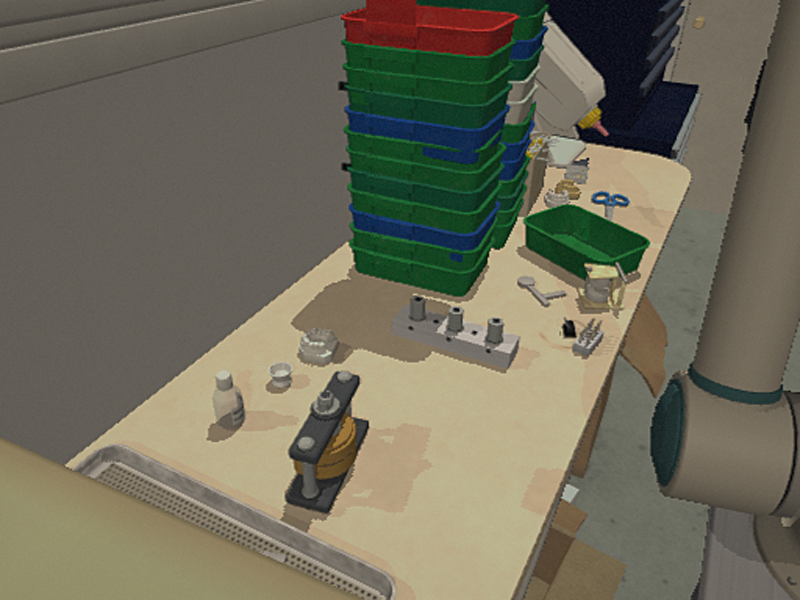

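View pics/top0.png

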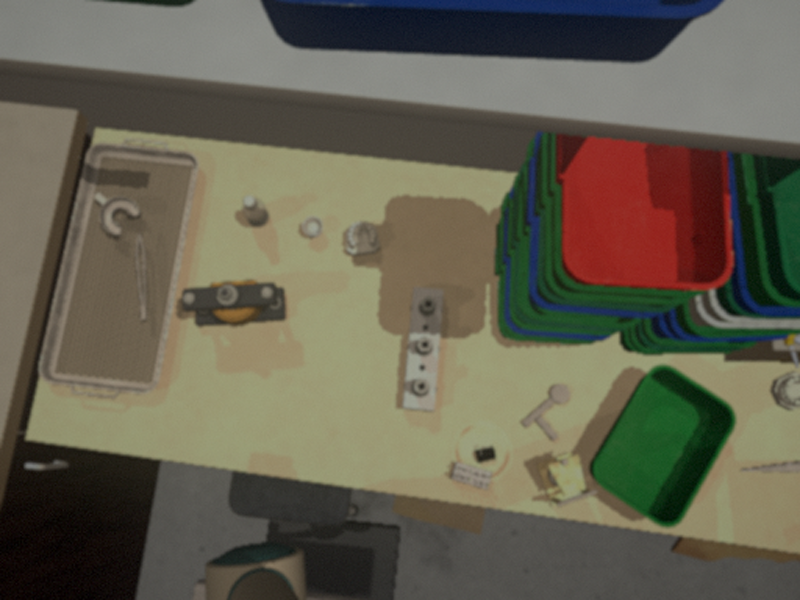

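```bash
cat > cam.py <<'E'
import numpy as np,cv2,pickle
def load(n):return pickle.load(open(n,"rb"))
def ray(d,uv):
    R=cv2.Rodrigues(d["rvec"])[0];c=-R.T@np.ravel(d["tvec"])
    return c,R.T@np.linalg.inv(d["K"])@np.array([uv[0],uv[1],1.])
def atz(d,uv,z):
    c,v=ray(d,uv);return c+v*(z-c[2])/v[2]
def proj(d,P):
    return cv2.projectPoints(np.array(P,float).reshape(-1,3),d["rvec"],d["tvec"],d["K"],None)[0][:,0]
def tri(d1,u1,d2,u2):
    (a,v),(b,w)=ray(d1,u1),ray(d2,u2)
    t=np.linalg.lstsq(np.c_[v,-w],b-a,rcond=None)[0]
    p,q=a+v*t[0],b+w*t[1];return (p+q)/2,np.linalg.norm(p-q)
def crop(d,x,y,w,h):
    return cv2.resize(d["pixels"][y:y+h,x:x+w],(400,300),interpolation=cv2.INTER_CUBIC)
E
python3 - <<'E'
from cam import *
s,t=load("scene0.pkl"),load("top0.pkl")
im=np.vstack([np.hstack([crop(s,240,180,100,75),crop(s,170,230,120,90)]),np.hstack([crop(t,210,180,120,90),crop(t,100,155,100,75)])])
cv2.imwrite("pics/crops.png",im)
E
```

```text
(no output)
```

View pics/crops.png

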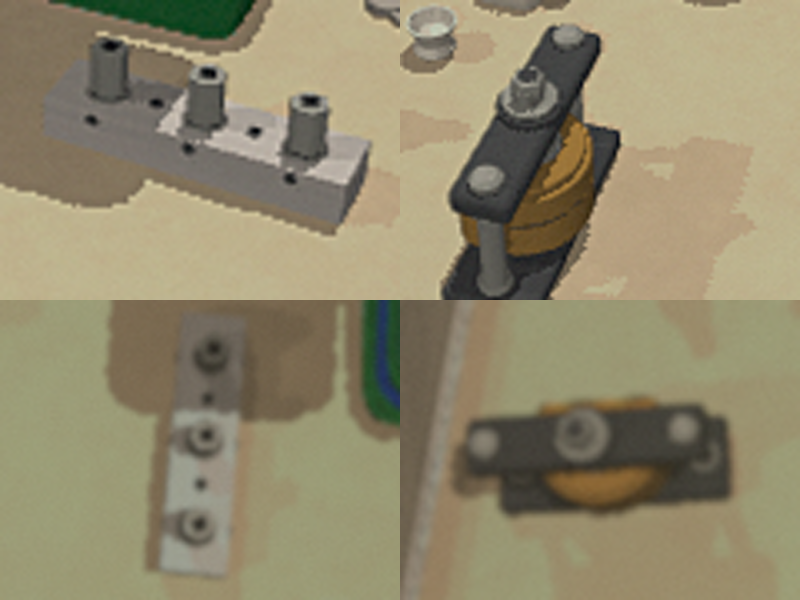

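```bash
python3 - <<'E'
from cam import *
s,t=load("scene0.pkl"),load("top0.pkl")
f=lambda p,x,y,k:np.array([x+(p[0]+.5)/k-.5,y+(p[1]+.5)/k-.5])
sh=lambda *p:f(p,240,180,4);sc=lambda *p:f(p,170,230,10/3);th=lambda *p:f(p,210,180,10/3);tc=lambda *p:f(p,100,155,4)
L={"s1":(sh(110,46),th(213,53),.064),"s2":(sh(208,73),th(205,137),.064),"s3":(sh(310,100),th(198,225),.064),
"capR":(sc(169,38),tc(285,129),.104),"capL":(sc(86,180),tc(83,143),.104),"nuttop":(sc(128,73),tc(178,129),.119),"flange":(sc(128,97),tc(182,136),.104)}
for k,(a,b,z) in L.items():
    p,e=tri(s,a,t,b);print(k,p.round(4),round(e,4),"atz scene",atz(s,a,z).round(4)[:2],"top",atz(t,b,z).round(4)[:2])
E
```

```text
s1 [ 0.6174 -0.154   0.0633] 0.002 atz scene [ 0.618 -0.153] top [ 0.6163 -0.1543]
s2 [ 0.5523 -0.1548  0.0636] 0.0004 atz scene [ 0.552  -0.1544] top [ 0.5525 -0.1548]
s3 [ 0.4871 -0.1563  0.0643] 0.0006 atz scene [ 0.4869 -0.1568] top [ 0.4874 -0.1563]
capR [0.6017 0.0969 0.0953] 0.0023 atz scene [0.5949 0.1054] top [0.6011 0.0955]
capL [0.5788 0.2163 0.0978] 0.0023 atz scene [0.5738 0.2209] top [0.5788 0.2147]
nuttop [0.5905 0.1553 0.1183] 0.001 atz scene [0.5895 0.1559] top [0.5908 0.1553]
flange [0.5901 0.1569 0.1019] 0.0002 atz scene [0.5886 0.1587] top [0.5898 0.1564]
```

```bash
python3 - <<'E'
from cam import *
s,t=load("scene0.pkl"),load("top0.pkl")
def c(d,p,w=24,h=24,k=266):
    u=proj(d,p)[0].round().astype(int);im=d["pixels"][u[1]-12:u[1]+12,u[0]-12:u[0]+12]
    return cv2.convertScaleAbs(cv2.resize(im,(k,k),interpolation=cv2.INTER_CUBIC),alpha=1.2)
a=np.hstack([c(s,p) for p in([.5905,.1555,.112],[.6175,-.154,.055],[.487,-.156,.055])])
b=np.hstack([c(t,p) for p in([.5905,.1555,.112],[.6175,-.154,.055],[.487,-.156,.055])])
cv2.imwrite("pics/zoom.png",np.vstack([a,b]))
E
```

```text
(no output)
```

View pics/zoom.png

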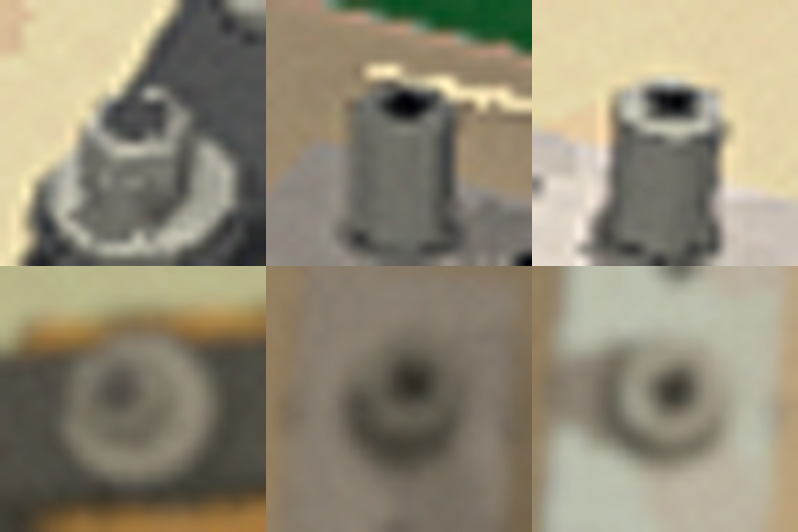

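The two close-ups show the nut with a face nearly toward the scene camera (yaw about 0–10°) and the sockets' hex adapters. All heights agree with the text. I'll move now, starting with the nearest socket.

Call:
send_rows(increments=[{"gripper": -0.1, "linear": [0.02, 0.045, 0], "delta_rot": [0, 0, 0.05]}, {"gripper": -0.1, "linear": [0.04, 0.09, 0], "delta_rot": [0, 0, 0.1]}, {"gripper": -0.1, "linear": [0.06, 0.135, 0], "delta_rot": [0, 0, 0.15]}, {"gripper": -0.1, "linear": [0.085, 0.18, -0.01], "delta_rot": [0, 0, 0.2]}, {"gripper": -0.1, "linear": [0.11, 0.22, -0.02], "delta_rot": [0, 0, 0.2]}, {"gripper": -0.1, "linear": [0.14, 0.255, -0.03], "delta_rot": [0, 0, 0.2]}, {"gripper": -0.1, "linear": [0.17, 0.29, -0.04], "delta_rot": [0, 0, 0.2]}, {"gripper": -0.1, "linear": [0.2, 0.32, -0.05], "delta_rot": [0, 0, 0.2]}])

```text
clock: 0.9
position: [0.3899, -0.2207, 0.1809]
ee_rot: [-0.0, 0.964, 0.265, -0.0]
contact_force: [-0.2, -0.4, 0.1]
width: 0.0468
gripper_force: 0.0
```

Call:
send_rows(increments=[{"gripper": -0.1, "linear": [0.03, 0.02, -0.01], "delta_rot": [0, 0, 0]}, {"gripper": -0.1, "linear": [0.065, 0.045, -0.03], "delta_rot": [0, 0, 0]}, {"gripper": -0.1, "linear": [0.098, 0.066, -0.05], "delta_rot": [0, 0, 0]}, {"gripper": -0.1, "linear": [0.098, 0.066, -0.07], "delta_rot": [0, 0, 0]}, {"gripper": -0.1, "linear": [0.098, 0.066, -0.08], "delta_rot": [0, 0, 0]}, {"gripper": -0.1, "linear": [0.098, 0.066, -0.08], "delta_rot": [0, 0, 0]}])

```text
clock: 1.5
position: [0.4858, -0.1563, 0.0997]
ee_rot: [-0.001, 0.964, 0.265, -0.002]
contact_force: [-1.6, 0.1, -0.5]
width: 0.0471
gripper_force: 0.0
```

```bash
cat > st.py <<'E'
from rig import get_state
import numpy as np
from scipy.spatial.transform import Rotation as R
s=get_state();w,x,y,z=s["ee_rot"];M=R.from_quat([x,y,z,w]).as_matrix()
print("t",round(float(s["clock"]),2),"p",np.round(s["position"],4),"yaz",round(np.degrees(np.arctan2(M[1,1],M[0,1])),2),"z",M[:,2].round(3),"F",np.round(s["contact_force"],1),"M",np.round(s["moment"],2),"w",round(float(s["width"]),4),"g",round(float(s["gripper_force"]),1),"q",np.round(s["qpos"],2))
E
python3 st.py
```

```text
t 1.5 p [ 0.4858 -0.1563  0.0997] yaz -59.29 z [-0.004  0.002 -1.   ] F [-1.6  0.1 -0.5] M [0.03 0.02 0.05] w 0.0471 g 0.0 q [-0.45  0.29  1.84 -0.    1.01  0.59]
```

Call:
send_rows(increments=[{"gripper": -0.1, "linear": [0.001, 0, -0.03], "delta_rot": [0, 0, 0]}, {"gripper": -0.1, "linear": [0.001, 0, -0.055], "delta_rot": [0, 0, 0]}, {"gripper": -0.1, "linear": [0.001, 0, -0.066], "delta_rot": [0, 0, 0]}, {"gripper": -0.1, "linear": [0.001, 0, -0.066], "delta_rot": [0, 0, 0]}, {"gripper": 0.3, "linear": [0.001, 0, -0.066], "delta_rot": [0, 0, 0]}, {"gripper": 1, "linear": [0.001, 0, -0.066], "delta_rot": [0, 0, 0]}, {"gripper": 1, "linear": [0.001, 0, -0.066], "delta_rot": [0, 0, 0]}, {"gripper": 1, "linear": [0.001, 0, -0.066], "delta_rot": [0, 0, 0]}], newtons=40)

```text
clock: 2.3
position: [0.4895, -0.1576, 0.0368]
ee_rot: [0.001, 0.964, 0.265, 0.001]
contact_force: [-0.6, -0.5, 6.8]
width: 0.0227
gripper_force: 39.6
```

```bash
python3 st.py
```

```text
t 2.3 p [ 0.4895 -0.1576  0.0368] yaz -59.29 z [ 0.003 -0.002 -1.   ] F [-0.6 -0.5  6.8] M [-0.11  0.17  0.04] w 0.0227 g 39.6 q [-0.45  0.37  1.91 -0.    0.85  0.59]
```

Call:
send_rows(increments=[{"gripper": 1, "linear": [0, 0, 0.005], "delta_rot": [0, 0, 0]}, {"gripper": 1, "linear": [0, 0, 0.01], "delta_rot": [0, 0, 0]}, {"gripper": 1, "linear": [0, 0, 0.015], "delta_rot": [0, 0, 0]}, {"gripper": 1, "linear": [0, 0, 0.02], "delta_rot": [0, 0, 0]}, {"gripper": 1, "linear": [0, 0, 0.03], "delta_rot": [0, 0, 0]}, {"gripper": 1, "linear": [0, 0, 0.06], "delta_rot": [0, 0, 0]}, {"gripper": 1, "linear": [0, 0, 0.09], "delta_rot": [0, 0, 0]}, {"gripper": 1, "linear": [0, 0, 0.12], "delta_rot": [0, 0, 0]}], newtons=80)

```text
clock: 3.1
position: [0.4876, -0.1561, 0.1572]
ee_rot: [-0.001, 0.964, 0.265, -0.0]
contact_force: [0.9, -0.1, -1.5]
width: 0.0217
gripper_force: 79.3
```

```bash
python3 st.py
```

```text
t 3.1 p [ 0.4876 -0.1561  0.1572] yaz -59.31 z [-0.001  0.001 -1.   ] F [ 0.9 -0.1 -1.5] M [-0.02 -0.04  0.01] w 0.0217 g 79.3 q [-0.45  0.24  1.75  0.    1.15  0.59]
```

Call:
send_rows(increments=[{"gripper": 1, "linear": [0.015, 0.04, 0.015], "delta_rot": [0, 0, 0.02]}, {"gripper": 1, "linear": [0.03, 0.085, 0.03], "delta_rot": [0, 0, 0.04]}, {"gripper": 1, "linear": [0.045, 0.13, 0.03], "delta_rot": [0, 0, 0.07]}, {"gripper": 1, "linear": [0.06, 0.175, 0.03], "delta_rot": [0, 0, 0.07]}, {"gripper": 1, "linear": [0.075, 0.22, 0.03], "delta_rot": [0, 0, 0.07]}, {"gripper": 1, "linear": [0.09, 0.265, 0.03], "delta_rot": [0, 0, 0.07]}, {"gripper": 1, "linear": [0.1, 0.3, 0.03], "delta_rot": [0, 0, 0.07]}, {"gripper": 1, "linear": [0.1025, 0.312, 0.03], "delta_rot": [0, 0, 0.07]}])

```text
clock: 3.9
position: [0.5908, 0.1591, 0.186]
ee_rot: [-0.001, 0.954, 0.3, 0.0]
contact_force: [-0.9, -0.4, -1.5]
width: 0.0215
gripper_force: 79.3
```

Call:
send_rows(increments=[{"gripper": 1, "linear": [0, 0, 0], "delta_rot": [0, 0, 0]}, {"gripper": 1, "linear": [0, 0, 0], "delta_rot": [0, 0, 0]}])

```text
clock: 4.1
position: [0.59, 0.1542, 0.1856]
ee_rot: [0.0, 0.954, 0.298, -0.001]
contact_force: [0.6, -1.4, -0.3]
width: 0.0216
gripper_force: 79.3
```

```bash
python3 st.py; python3 - <<'E'
from cam import *
from rig import optics
s=optics.get_image("scene");t=optics.get_image("top");pickle.dump((s,t),open("h1.pkl","wb"))
us=proj(s,[.59,.156,.14])[0].astype(int);ut=proj(t,[.59,.156,.14])[0].astype(int);print(us,ut)
cv2.imwrite("pics/h1.png",np.hstack([crop(s,us[0]-40,us[1]-30,80,60),crop(t,ut[0]-40,ut[1]-30,80,60)]))
E
```

```text
t 4.1 p [0.59   0.1542 0.1856] yaz -55.28 z [-0.001 -0.001 -1.   ] F [ 0.6 -1.4 -0.3] M [ 0.04 -0.02  0.01] w 0.0216 g 79.3 q [ 0.14  0.36  1.5  -0.    1.29  1.11]
[207 242] [141 185]
```

View pics/h1.png

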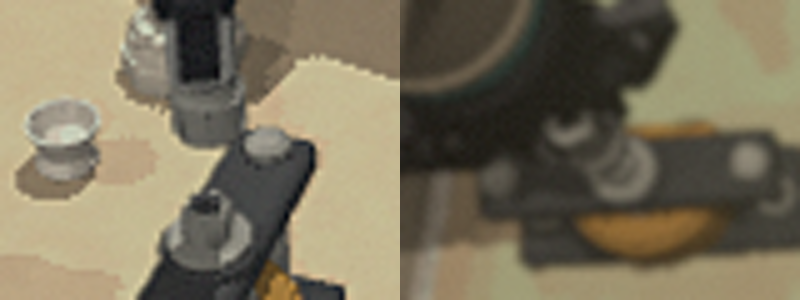

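```bash
python3 - <<'E'
from cam import *
s,t=load("h1.pkl")
print(atz(s,(167+207.5/5-.5,212+128/5-.5),.154),atz(s,(167+207.5/5-.5,212+206/5-.5),.119))
print(proj(s,[[.5903,.1555,.154],[.5903,.1555,.171],[.5903,.1555,.119],[.5903,.1555,.104]])-[167,212],proj(t,[[.5903,.1555,.154],[.5903,.1555,.119],[.5903,.1555,.104]])-[101,155])
E
```

```text
[0.5874076  0.15593558 0.154     ] [0.58789606 0.15857636 0.119     ]
[[39.76676591 24.46906044]
 [39.23808042 16.98912321]
 [40.81348482 39.27822766]
 [41.24571449 45.39349065]] [[39.24966687 28.73133351]
 [42.99417424 32.08637963]
 [44.51980686 33.45333323]]
```

Call:
send_rows(increments=[{"gripper": 1, "linear": [0, 0, -0.012], "delta_rot": [0, 0, 0]}, {"gripper": 1, "linear": [0, 0, -0.022], "delta_rot": [0, 0, 0]}, {"gripper": 1, "linear": [0, 0, -0.03], "delta_rot": [0, 0, 0]}, {"gripper": 1, "linear": [0, 0, -0.034], "delta_rot": [0, 0, 0]}, {"gripper": 1, "linear": [0, 0, -0.037], "delta_rot": [0, 0, 0]}, {"gripper": 1, "linear": [0, 0, -0.039], "delta_rot": [0, 0, 0]}, {"gripper": 1, "linear": [0, 0, -0.041], "delta_rot": [0, 0, 0]}, {"gripper": 1, "linear": [0, 0, -0.043], "delta_rot": [0, 0, 0]}])

```text
clock: 5.0
position: [0.5921, 0.1562, 0.1449]
ee_rot: [-0.0, 0.954, 0.298, 0.002]
contact_force: [-2.2, 2.2, 9.5]
width: 0.0214
gripper_force: 80.4
```

```bash
python3 st.py
```

```text
t 5.0 p [0.5921 0.1562 0.1449] yaz -55.3 z [ 0.004  0.002 -1.   ] F [-2.2  2.2  9.5] M [ 0.49  0.58 -0.04] w 0.0214 g 80.4 q [0.14 0.39 1.56 0.   1.19 1.11]
```

Call:
send_rows(increments=[{"gripper": 1, "linear": [-0.001, 0.001, -0.002], "delta_rot": [0, 0, 0.03]}, {"gripper": 1, "linear": [-0.001, 0.001, -0.004], "delta_rot": [0, 0, 0.06]}, {"gripper": 1, "linear": [-0.001, 0.001, -0.004], "delta_rot": [0, 0, 0.1]}, {"gripper": 1, "linear": [-0.001, 0.001, -0.004], "delta_rot": [0, 0, 0.1]}])

```text
clock: 5.4
position: [0.5918, 0.1568, 0.1423]
ee_rot: [0.0, 0.938, 0.346, 0.003]
contact_force: [-2.6, 0.4, 13.9]
width: 0.0219
gripper_force: 80.9
```

```bash
python3 st.py
```

```text
t 5.4 p [0.5918 0.1568 0.1423] yaz -49.54 z [ 0.006  0.002 -1.   ] F [-2.6  0.4 13.9] M [ 0.14  0.46 -0.11] w 0.0219 g 80.9 q [0.15 0.39 1.57 0.   1.18 1.01]
```

Call:
send_rows(increments=[{"gripper": 1, "linear": [0, 0, 0], "delta_rot": [0, 0, -0.05]}, {"gripper": 1, "linear": [0, 0, 0], "delta_rot": [0, 0, -0.1]}, {"gripper": 1, "linear": [0, 0, 0], "delta_rot": [0, 0, -0.15]}, {"gripper": 1, "linear": [0, 0, 0], "delta_rot": [0, 0, -0.2]}, {"gripper": 1, "linear": [0, 0, 0], "delta_rot": [0, 0, -0.2]}])

```text
clock: 5.9
position: [0.5918, 0.1565, 0.1413]
ee_rot: [0.0, 0.968, 0.25, 0.003]
contact_force: [-2.0, 0.7, 10.5]
width: 0.0218
gripper_force: 80.6
```

```bash
python3 st.py
```

```text
t 5.9 p [0.5918 0.1565 0.1413] yaz -61.05 z [ 0.006  0.001 -1.   ] F [-2.   0.7 10.5] M [ 0.08  0.11 -0.06] w 0.0218 g 80.6 q [ 0.15  0.39  1.57 -0.    1.18  1.21]
```

```bash
python3 - <<'E'
from cam import *
from rig import optics
s=optics.get_image("scene");pickle.dump(s,open("h2.pkl","wb"))
u=proj(s,[.59,.156,.115])[0].astype(int);P=[[.5903,.1555,z] for z in(.104,.119,.130)]
print(u,proj(s,P)-u+[30,22])
cv2.imwrite("pics/h2.png",cv2.resize(s["pixels"][u[1]-22:u[1]+23,u[0]-30:u[0]+30],None,fx=10,fy=10,interpolation=cv2.INTER_CUBIC))
E
```

```text
[207 253] [[31.24571449 26.39349065]
 [30.81348482 20.27822766]
 [30.49038758 15.70698983]]
```

View pics/h2.png

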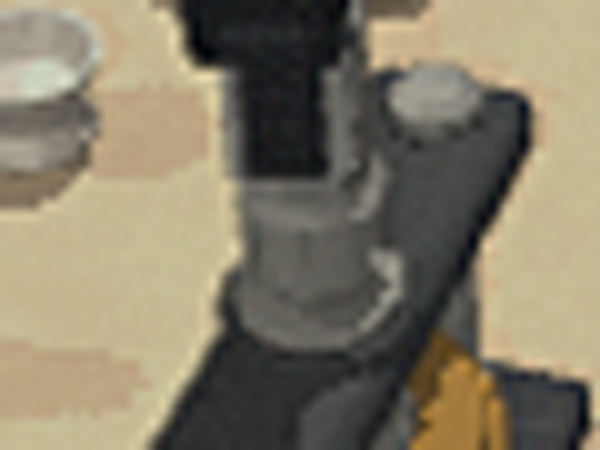

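Call:
send_rows(increments=[{"gripper": 1, "linear": [-0.002, 0, -0.002], "delta_rot": [0, 0, 0.05]}, {"gripper": 1, "linear": [-0.002, 0, -0.003], "delta_rot": [0, 0, 0.1]}, {"gripper": 1, "linear": [-0.0025, 0, -0.004], "delta_rot": [0, 0, 0.1]}, {"gripper": 1, "linear": [-0.0025, 0, -0.005], "delta_rot": [0, 0, 0.1]}, {"gripper": 1, "linear": [-0.0025, 0, -0.005], "delta_rot": [0, 0, 0.1]}], newtons=110)

```text
clock: 6.45
position: [0.5917, 0.1568, 0.14]
ee_rot: [0.001, 0.954, 0.298, 0.006]
contact_force: [-1.9, -0.3, 23.7]
width: 0.021
gripper_force: 108.0
```

```bash
python3 st.py
```

```text
t 6.45 p [0.5917 0.1568 0.14  ] yaz -55.3 z [ 0.013  0.002 -1.   ] F [-1.9 -0.3 23.7] M [ 0.06  0.39 -0.15] w 0.021 g 108.0 q [ 0.15  0.39  1.57 -0.    1.17  1.11]
```

Call:
send_rows(increments=[{"gripper": 1, "linear": [0.001, 0, 0.003], "delta_rot": [0, 0, -0.1]}, {"gripper": 1, "linear": [0.001, 0, 0.003], "delta_rot": [0, 0, -0.2]}, {"gripper": 1, "linear": [0.001, 0, 0.003], "delta_rot": [0, 0, -0.27]}, {"gripper": 1, "linear": [0.001, 0, 0.003], "delta_rot": [0, 0, -0.27]}])

```text
clock: 6.85
position: [0.591, 0.1562, 0.1376]
ee_rot: [0.0, 0.986, 0.167, 0.003]
contact_force: [4.6, -0.2, 2.2]
width: 0.0201
gripper_force: 107.8
```

```bash
python3 st.py
```

```text
t 6.85 p [0.591  0.1562 0.1376] yaz -70.74 z [ 0.006  0.    -1.   ] F [ 4.6 -0.2  2.2] M [ 0.1  -0.79  0.  ] w 0.0201 g 107.8 q [ 0.15  0.39  1.57 -0.    1.17  1.38]
```

Call:
send_rows(increments=[{"gripper": 1, "linear": [0, 0, 0], "delta_rot": [0, 0, -0.1]}, {"gripper": 1, "linear": [0, 0, 0], "delta_rot": [0, 0, -0.2]}, {"gripper": 1, "linear": [0, 0, 0], "delta_rot": [0, 0, -0.25]}, {"gripper": 1, "linear": [0, 0, 0], "delta_rot": [0, 0, -0.25]}])

```text
clock: 7.25
position: [0.5913, 0.1559, 0.1371]
ee_rot: [0.0, 0.999, 0.044, 0.003]
contact_force: [3.8, -0.1, -1.2]
width: 0.0211
gripper_force: 107.8
```

```bash
python3 st.py
```

```text
t 7.25 p [0.5913 0.1559 0.1371] yaz -84.99 z [ 0.006 -0.001 -1.   ] F [ 3.8 -0.1 -1.2] M [-0.05 -1.    0.08] w 0.0211 g 107.8 q [ 0.14  0.39  1.57 -0.    1.17  1.63]
```

Call:
send_rows(increments=[{"gripper": 1, "linear": [0, 0, -0.002], "delta_rot": [0, 0, 0]}, {"gripper": 1, "linear": [0, 0, -0.003], "delta_rot": [0, 0, 0]}])

```text
clock: 7.45
position: [0.5915, 0.1559, 0.136]
ee_rot: [0.0, 0.999, 0.044, 0.004]
contact_force: [2.5, -1.1, 12.3]
width: 0.0209
gripper_force: 109.0
```

```bash
python3 st.py;python3 - <<'E'
from cam import *
from rig import optics
s=optics.get_image("scene");pickle.dump(s,open("h3.pkl","wb"))
u=[207,253]
cv2.imwrite("pics/h3.png",cv2.resize(s["pixels"][u[1]-22:u[1]+23,u[0]-30:u[0]+30],None,fx=10,fy=10,interpolation=cv2.INTER_CUBIC))
E
```

```text
t 7.45 p [0.5915 0.1559 0.136 ] yaz -84.97 z [ 0.007 -0.    -1.   ] F [ 2.5 -1.1 12.3] M [-0.22 -0.46 -0.  ] w 0.0209 g 109.0 q [ 0.14  0.39  1.58 -0.    1.17  1.63]
```

View pics/h3.png

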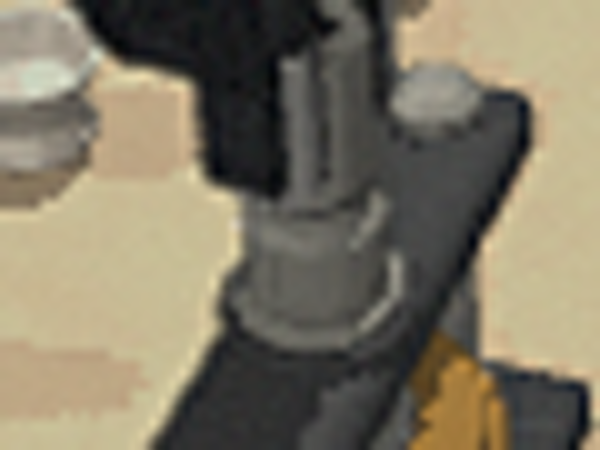

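Call:
send_rows(increments=[{"gripper": 1, "linear": [-0.001, 0, 0], "delta_rot": [0, 0, -0.07]}, {"gripper": 1, "linear": [-0.001, 0, 0], "delta_rot": [0, 0, -0.14]}, {"gripper": 1, "linear": [-0.001, 0, 0], "delta_rot": [0, 0, -0.14]}])

```text
clock: 7.8
position: [0.5912, 0.1557, 0.1359]
ee_rot: [0.0, 1.0, -0.026, 0.005]
contact_force: [4.8, -0.7, 6.5]
width: 0.0208
gripper_force: 108.7
```

```bash
python3 st.py
```

```text
t 7.8 p [0.5912 0.1557 0.1359] yaz -93.01 z [ 0.009 -0.001 -1.   ] F [ 4.8 -0.7  6.5] M [-0.24 -0.88  0.2 ] w 0.0208 g 108.7 q [ 0.15  0.39  1.58 -0.    1.16  1.77]
```

Call:
send_rows(increments=[{"gripper": 1, "linear": [0, 0, 0], "delta_rot": [0, 0, -0.07]}, {"gripper": 1, "linear": [0, 0, 0], "delta_rot": [0, 0, -0.14]}, {"gripper": 1, "linear": [0, 0, 0], "delta_rot": [0, 0, -0.14]}])

```text
clock: 8.1
position: [0.5912, 0.1555, 0.1358]
ee_rot: [0.0, 0.995, -0.096, 0.005]
contact_force: [4.6, -1.5, 6.2]
width: 0.0209
gripper_force: 108.8
```

```bash
python3 st.py
```

```text
t 8.1 p [0.5912 0.1555 0.1358] yaz -100.99 z [ 0.009 -0.001 -1.   ] F [ 4.6 -1.5  6.2] M [-0.32 -0.93  0.39] w 0.0209 g 108.8 q [ 0.14  0.39  1.58 -0.    1.16  1.91]
```

```bash
python3 - <<'E'
from cam import *
from rig import optics
s=optics.get_image("scene");pickle.dump(s,open("h4.pkl","wb"))
u=np.array([207-24,253-27]);k=12.5
def draw(d):
    im=cv2.resize(d["pixels"][u[1]:u[1]+48,u[0]:u[0]+32],None,fx=k,fy=k,interpolation=cv2.INTER_CUBIC)
    return im
im=draw(s);a=np.linspace(0,2*np.pi,60)
def circ(im,r,z,c):
    P=np.c_[.5883+r*np.cos(a),.1587+r*np.sin(a),0*a+z]
    cv2.polylines(im,[((proj(s,P)-u+.5)*k).astype(int).reshape(-1,1,2)],True,c,1)
o=im.copy()
circ(o,.016,.104,(0,0,255));
for z in(.105,.118):
    c=(0,255,0) if z<.11 else (255,100,0)
    circ(o,.0135,z,c);circ(o,.0135,z+.017,c);circ(o,.0115,z+.026,c)
cv2.imwrite("pics/h4.png",np.hstack([im,o]))
E
```

View pics/h4.png

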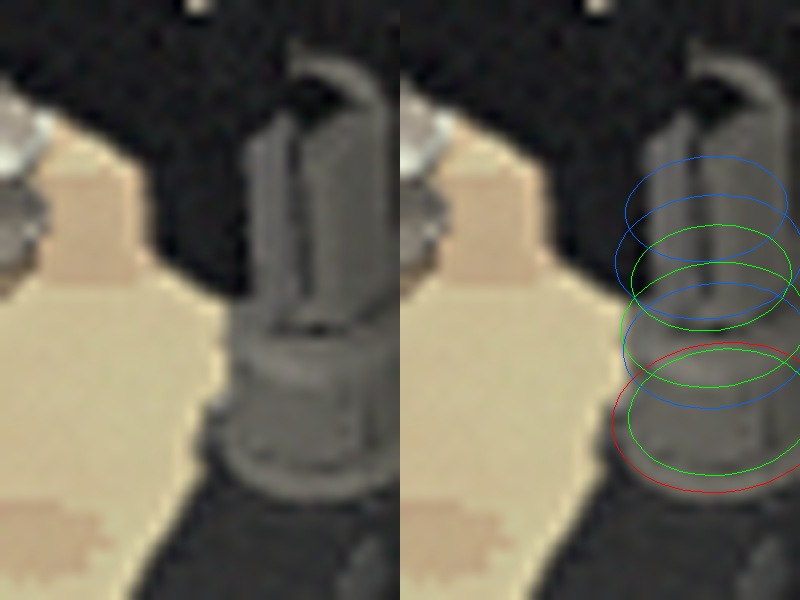

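Call:
send_rows(increments=[{"gripper": 1, "linear": [0.001, 0, -0.001], "delta_rot": [0, 0, 0.1]}, {"gripper": 1, "linear": [0.001, 0, -0.001], "delta_rot": [0, 0, 0.2]}, {"gripper": 1, "linear": [0.001, 0, -0.001], "delta_rot": [0, 0, 0.2]}])

```text
clock: 8.45
position: [0.5915, 0.1558, 0.1357]
ee_rot: [0.0, 1.0, 0.004, 0.004]
contact_force: [2.2, -1.1, 11.6]
width: 0.0209
gripper_force: 108.9
```

```bash
python3 st.py
```

```text
t 8.45 p [0.5915 0.1558 0.1357] yaz -89.5 z [ 0.008 -0.    -1.   ] F [ 2.2 -1.1 11.6] M [-0.23 -0.5  -0.12] w 0.0209 g 108.9 q [ 0.14  0.39  1.58 -0.    1.17  1.71]
```

Call:
send_rows(increments=[{"gripper": 1, "linear": [0, 0, 0], "delta_rot": [0, 0, 0.1]}, {"gripper": 1, "linear": [0, 0, 0], "delta_rot": [0, 0, 0.15]}, {"gripper": 1, "linear": [0, 0, 0], "delta_rot": [0, 0, 0.15]}])

```text
clock: 8.75
position: [0.5915, 0.156, 0.1357]
ee_rot: [0.0, 0.997, 0.079, 0.004]
contact_force: [2.3, -0.5, 12.1]
width: 0.021
gripper_force: 108.9
```

```bash
python3 st.py
```

```text
t 8.75 p [0.5915 0.156  0.1357] yaz -80.96 z [ 0.008  0.    -1.   ] F [ 2.3 -0.5 12.1] M [-0.15 -0.4  -0.16] w 0.021 g 108.9 q [ 0.14  0.39  1.58 -0.    1.17  1.56]
```

Call:
send_rows(increments=[{"gripper": 1, "linear": [0, 0, 0], "delta_rot": [0, 0, 0.1]}, {"gripper": 1, "linear": [0, 0, 0], "delta_rot": [0, 0, 0.2]}, {"gripper": 1, "linear": [0, 0, 0], "delta_rot": [0, 0, 0.3]}, {"gripper": 1, "linear": [0, 0, 0], "delta_rot": [0, 0, 0.4]}], newtons=120)

```text
clock: 9.15
position: [0.5914, 0.1565, 0.1357]
ee_rot: [0.0, 0.961, 0.277, 0.004]
contact_force: [2.2, 1.3, 12.1]
width: 0.0207
gripper_force: 117.1
```

```bash
python3 st.py
```

```text
t 9.15 p [0.5914 0.1565 0.1357] yaz -57.88 z [ 0.008  0.001 -1.   ] F [ 2.2  1.3 12.1] M [ 0.07 -0.41 -0.22] w 0.0207 g 117.1 q [0.14 0.39 1.58 0.   1.17 1.16]
```

Call:
send_rows(increments=[{"gripper": 1, "linear": [0, 0, 0], "delta_rot": [0, 0, 0.1]}, {"gripper": 1, "linear": [0, 0, 0], "delta_rot": [0, 0, 0.2]}, {"gripper": 1, "linear": [0, 0, 0], "delta_rot": [0, 0, 0.3]}, {"gripper": 1, "linear": [0, 0, 0], "delta_rot": [0, 0, 0.4]}, {"gripper": 1, "linear": [0, 0, 0], "delta_rot": [0, 0, 0.47]}, {"gripper": 1, "linear": [0, 0, 0], "delta_rot": [0, 0, 0.47]}])

```text
clock: 9.75
position: [0.591, 0.1571, 0.1357]
ee_rot: [0.001, 0.871, 0.492, 0.004]
contact_force: [1.0, 1.2, 12.2]
width: 0.0205
gripper_force: 117.3
```

```bash
python3 st.py; python3 - <<'E'
from cam import *
from rig import optics
s=optics.get_image("scene");t=optics.get_image("top");pickle.dump((s,t),open("h5.pkl","wb"))
u=np.array([183,226]);k=12.5
im=lambda d,x,y:cv2.resize(d["pixels"][y:y+48,x:x+32],None,fx=k,fy=k,interpolation=cv2.INTER_CUBIC)
cv2.imwrite("pics/h5.png",np.hstack([im(s,190,226),im(load("h2.pkl"),190,226)]))
E
```

```text
t 9.75 p [0.591  0.1571 0.1357] yaz -31.11 z [ 0.007  0.002 -1.   ] F [ 1.   1.2 12.2] M [ 0.35 -0.24 -0.15] w 0.0205 g 117.3 q [0.15 0.39 1.58 0.   1.17 0.69]
```

View pics/h5.png

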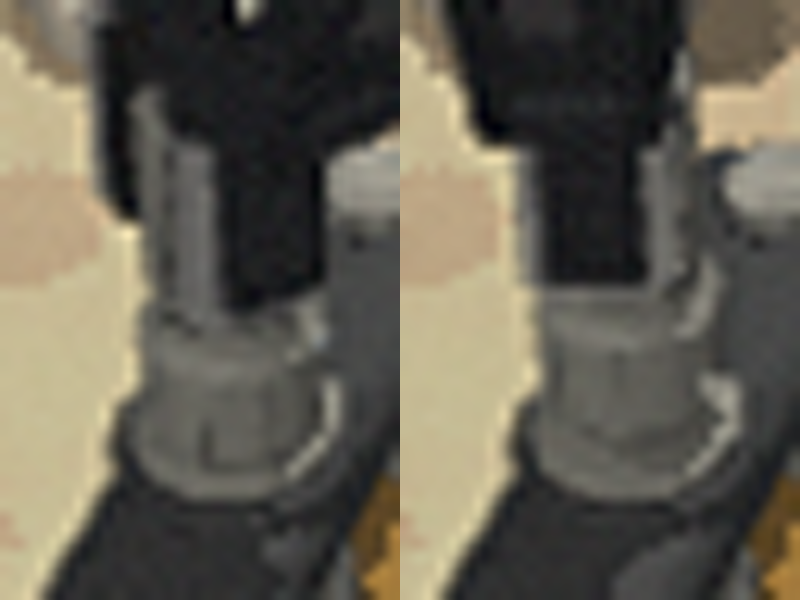

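The overlay shows the rim down on the flange. A resisting torque of about 0.2 N m, close to the nut's stated 0.22 N m, came with the turn, and the grip is firm. Handing in.

```bash
python3 -c "
from rig import sign_off
print(sign_off())"
```

```text
the job is handed in; nothing more can be done
None
```

The first socket I tried, from the bore nearest the robot, went fully home on the nut. I turned the nut anticlockwise by an estimated 0.7–1.0 rad (from the gripper's turn; the nut angle was not measured directly) and handed in with that socket still gripped and seated; the hand-in returned no verdict.

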